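# Reset the stapler's air pressure and lock the regulator

## Task

The carton stapler needs more air: on the station with the orange knob, pull the regulator knob up to unlock it, turn it until the gauge's needle stands in the green field, then push the knob back down until it locks fully home, and let go. Leave the station with the blue knob and everything else on the bench as they are.

Things in the scene. Friction and masses are not known exactly. Their poses are not given: they have to be found in the camera images.
- stapler_air: Bench air station, fixed: 110 x 170 mm base plate, bracket, aluminium block with a round orange knob on top, clear filter bowl beside it (+y), 80 mm gauge on its +x side. Origin on the table under the knob's axis, z up. The rest of it is below z 163 mm (51 mm bonnet under the knob); it spans y -82 to +152, x -60 to +135 mm. Feeds the carton stapler.
- stapler_grip (a point): Centre of the orange regulator knob, on its vertical axis; moves with it. The knob is an upright ribbed cylinder 52 mm in diameter, 43 mm high: its top is 17.5 mm above this point, its lower rim 25.5 mm below. Pushed in, this point is 190.5 mm above the table. Pushed down where the splines do not meet, it stops hard 5 mm up; turned on up to 15 degrees either way under a light push, it drops in.
- stapler_lift (a joint): How far the orange knob is pulled up (m): 0 in, locked by splines; 0.009 fully up, free to turn, a red band showing under it. A snap detent holds it at either end (5 to 7 N to start it, snaps over at 0.0045). Friction turning it: 0.12 N m; it stays where left. It can be pushed home only where the splines meet, every 30 degrees of turn (about 5 degrees of play either way).
- stapler_needle (a joint): Black needle of the orange knob's gauge, in rad clockwise from the zero tick; 0.471 rad is 1 bar (long ticks: whole bars, 0 to 10; short: halves). It stands at 2 bar (0.942) at the start and follows the knob at once: turning the knob CLOCKWISE seen from above raises it, 0.15 rad of needle per rad of knob (knob range -1.5 to 7 rad from the start).
- stapler_field (a joint): Middle of the green field on that gauge's dial (the wanted pressure), in the same rad clockwise from the zero tick. The green field reaches 0.13 rad (about 0.3 bar) to either side of it. It lies above the start reading and does not move.
- stapler_needle_tip (a point): Tip of that gauge's black needle, 30 mm from the dial's centre; its x axis points along the needle outward, z out of the dial.
- stapler_field_mid (a point): Middle of the green field, 25 mm from the dial's centre; its x axis points outward from the dial's centre, z out of the dial.
- blower_air: Bench air station, fixed: 110 x 170 mm base plate, bracket, aluminium block with a round blue knob on top, clear filter bowl beside it (+y), 80 mm gauge on its +x side. Origin on the table under the knob's axis, z up. The rest of it is below z 163 mm (51 mm bonnet under the knob); it spans y -82 to +152, x -60 to +135 mm. Feeds another tool: leave it.
- blower_lift (a joint): How far the blue knob is pulled up, m; 0 = pushed in, as it must stay.
- blower_knob (a joint): Turn of the blue knob, rad, 0 at the start, as it must stay.
- tape_roll: Bystander: brown roll of packing tape lying flat, 100 mm across, 48 mm high; origin at the centre of its underside.
- carton_stapler: Bystander: green pneumatic carton stapler standing on its foot, 190 mm long, 146 mm high; origin under its centre, x along it.
- carton: Bystander: small cardboard carton 160 x 120 x 90 mm; origin at the centre of its underside.
- knife: Bystander: closed grey utility knife 145 mm long, 18 mm high; origin under its middle, x along it.
- marker: Bystander: marker pen 130 mm long, 20 mm thick, blue cap; origin under its middle, x along it.
- clip_tray: Bystander: grey open tray of metal clips, 160 x 110 x 50 mm; origin at the centre of its underside.

How it is judged:
By the outcome, as a careful person would: the job done as asked, in the order asked, and still so for the second after the job is handed in, with the robot touching nothing.
It also fails if it takes over 61 s, if anything falls off the work surface, if the arm or the gripper's body presses on something with over 40 N, if the wrist force passes 120 N, or if a joint passes its speed limit or range.

## Robot

A 6-joint arm with a two-finger parallel gripper is mounted at the origin on the work surface. World frame = base frame: x ahead of the robot, y to its left, z up, the work surface at z = 0. Lengths are in m, angles in rad, forces in N, time in s.
With the tool pointing down it reaches from about 0.35 to 0.975 m from the base axis. Payload 4.9 kg.
Tool frame: the origin (TCP) lies at the very end of the fingers, on their centre line; the grasp point (between the pads) lies 19 mm behind it; z points along the fingers, x is the direction in which the jaws open and shut, and the axes are right-handed (so a half turn about z gives the same grasp; the last joint's range is limited). The gripper opens to 85 mm and grips with 20 to 120 N. Pads are 22 mm wide; open, the fingers measure 114 mm over their backs; the gripper's body (76 mm by 85 mm) begins 54 mm behind the grasp point. The pads swing forward as they close: fully open they stand 13 mm farther back than shut.
Start: joints at [1.139, 0.053, 1.613, -0, 1.476, -0.119], TCP at [0.192, 0.595, 0.231] pointing down, gripper open.
Joint ranges: [-3.01, 3.01], [-1.01, 2.22], [0.06, 2.58], [-1.02, 4.17], [0.09, 2.62], [-3.14, 3.14]. Speed limits (rad/s): [2.57, 2.57, 3.14, 3.14, 3.14, 3.14].

## Interface

Orientations are given as a rotation vector (axis times angle).
In Python, from station import monitor, imaging, ticket gives the robot as it stands.
- The arm moves only by the tool step_arm, never from a script. Its argument "targets" is one flat list of numbers, 4 for each row, row after row: the shift along the tool's x, y, z in m, then the turn about the tool's z in rad. In form: [tx, ty, tz, roll, tx, ty, tz, roll, ...]. A call has 1 to 12 rows; each row is the pose to reach, as a shift and turn from the pose measured when the call began, along the tool's axes at that moment; what a row does not reach only later rows make up. A row lasts 1/12 s, in which the tool goes at most 41.7 mm and 7.16 degrees, less where a joint would pass 70% of its speed; a pose out of reach is approached as far as the arm can. A call with a gripper value outside its range is refused whole. "grip" is the finger opening in m, from 0 to 0.0854, set as the call begins (left out, the last holds). The fingers move at their own pace and stop on an object; "force" is the grip in N (left out, the last holds). Time passes only in rows, so rows that repeat a pose let the fingers close. It gives the time, the measured TCP pose, the force and the opening at its end, in the units of the state.
- monitor.get_obs(): the state, without advancing time (a new reading comes with each control period).
- imaging.get_image(name): name is "side" or "top" or "wrist"; returns a dict with "color" (400x640x3 uint8, red, green, blue), "depth" (400x640 float32, m along the optical axis (not along the pixel's ray), 0 where there is no reading), "fov_y" (degrees; the focal length in pixels is half the picture's height over the tangent of half this angle, whatever the lens; pixels are square), "cx", "cy" (the principal point, pixels), "R" (3x3) and "t" (3): a world point X has camera coordinates R X + t. Camera axes: x right, y down, z forward; pixel columns grow to the right and rows downward; lengths in m; the calibration is good to about 2 mm. The wrist camera is an equidistant fisheye: a pixel r from the principal point sees the ray r / f radians off the axis. A picture is of the moment at which its call begins.
- ticket.finish_job(): hands the job in, once; it reports no verdict.
Trained networks look in a picture, given as the dict that the camera call returned (one of the last four; its "shot" number tells which), for a name from the list of things; names that differ only in an ending like _2 or _b are one class to them, and where a whole thing is asked for, a point or a joint stands for the part that bears it (a point fixed in the world has none). Each returns a list of dicts, best first, with "score" (0 to 1); they miss things now and then, are a little off and sometimes report something else, mostly with a low value. They report only what shows in the picture. A call takes as long as a camera call.
- imaging.search_frame(name, picture): "uv" ([column, row] in pixels, amid what is visible of it).
- imaging.mark_of(name, picture): "uv" ([column, row] in pixels: a listed point, or the origin of a listed thing).
The state is a dict: "t": time; "q": joint angles; "dq": joint speeds; "effort": joint torques, N m; "tool_pos": TCP position; "tool_rot": TCP orientation; "contact_force": force on the tool from outside, world axes, zero at the start; "wrist_torque": the same for the moment, N m; "opening": finger opening in m.
Only numpy, scipy, OpenCV 4.12 (cv2) and the standard library are available. Lean on these libraries where they do the work, as an engineer would, in place of code of your own. Each camera call takes 0.05 s, during which the arm holds its last target.

## Working session

There is one attempt and no reset: what is moved stays moved. The work goes in short steps, Python scripts to look and compute and a tool call to move; the robot and the scene stay as the last step left them, time stands still between calls to the robot, and variables do not carry over. Pictures are saved under pics/ and viewed, and the job is handed in when it is done.

Besides the shell and the picture viewer there is one more tool, called after "Emit:" as name(argument=value, ...), one argument or row to a line, values as JSON. step_arm: Moves the arm, as the interface text tells. Its arguments: {"type":"object","properties":{"targets":{"type":"array","items":{"type":"number"}},"grip":{"type":"number"},"force":{"type":"number"}},"required":["targets"]}

```bash
mkdir -p pics; cat > h.py <<'E'
import numpy as np, cv2
from station import monitor, imaging, ticket
def f(p): return p['color'].shape[0]/2/np.tan(np.radians(p['fov_y'])/2)
def px2w(p,uv,depth=None):
    u,v=uv; d=p['depth']
    if depth is None:
        w=d[int(round(v))-2:int(round(v))+3,int(round(u))-2:int(round(u))+3]; depth=np.median(w[w>0])
    c=np.array([(u-p['cx'])/f(p),(v-p['cy'])/f(p),1])*depth
    return np.array(p['R']).T@(c-np.array(p['t']))
def save(p,n,crop=None,s=1):
    im=p['color'][:,:,::-1]
    if crop: im=im[crop[1]:crop[3],crop[0]:crop[2]]
    im=cv2.resize(im,None,fx=s,fy=s,interpolation=cv2.INTER_CUBIC); cv2.imwrite('pics/'+n,im)
E
python3 - <<'E'
from h import *
o=monitor.get_obs(); print(o)
for n in ['side','top']:
    p=imaging.get_image(n); save(p,n+'0.png')
    print(n,p['fov_y'],p['cx'],p['cy'],'cam',-np.array(p['R']).T@np.array(p['t']))
    for k in ['stapler_grip','stapler_needle_tip','stapler_field_mid','stapler_air','blower_air']:
        for r in imaging.mark_of(k,p)[:2]:
            print(k,np.round(r['uv'],1),round(r['score'],2),np.round(px2w(p,r['uv']),3))
E
```

```text
{'t': 0.0, 'q': array([ 1.13899349e+00,  5.33700583e-02,  1.61429521e+00,  2.23128101e-05,
        1.47597502e+00, -1.19013521e-01]), 'dq': array([ 1.68706445e-03,  1.92131440e-04, -3.10956443e-04,  4.77369811e-04,
        1.30843162e-05, -6.04512087e-04]), 'effort': array([-7.32244807e-04, -3.93673396e+01, -3.70182896e+01, -1.29215741e-04,
        6.94948787e-03, -1.42197089e-05]), 'tool_pos': array([0.19206318, 0.59411035, 0.2300541 ]), 'tool_rot': array([ 2.53954473,  1.84774218, -0.00282327]), 'contact_force': array([ 0.37070047,  0.48041533, -0.67002924]), 'wrist_torque': array([ 0.02458944,  0.01568194, -0.06926641]), 'opening': 0.08549250324010976}
side 43.538255047027846 322.6691981543255 190.8093047784733 cam [-0.22235018 -0.72473839  1.31069234]
stapler_grip [383.7 245.3] 0.67 [ 0.476 -0.282  0.205]
stapler_needle_tip [382.3 247.6] 0.41 [ 0.474 -0.28   0.195]
stapler_field_mid [380.3 277.3] 0.48 [ 0.454 -0.302  0.092]
stapler_air [377.8 278.4] 0.94 [ 0.452 -0.296  0.081]
blower_air [286.9 186.2] 0.83 [0.559 0.207 0.008]
top 51.95982088097709 322.51978302610877 201.99851020635452 cam [0.31150251 0.00436228 1.70738188]
stapler_grip [399.4 213.4] 0.49 [ 0.499 -0.28   0.208]
stapler_needle_tip [389.8 220.2] 0.22 [ 0.48  -0.254  0.148]
stapler_field_mid [329.3 238.5] 0.51 [ 0.419 -0.025  0.007]
stapler_air [389.8 220.4] 0.87 [ 0.479 -0.254  0.148]
blower_air [267.6 204.5] 0.58 [0.544 0.217 0.124]
blower_air [388.4 219.5] 0.44 [ 0.483 -0.249  0.149]
```

View pics/side0.png

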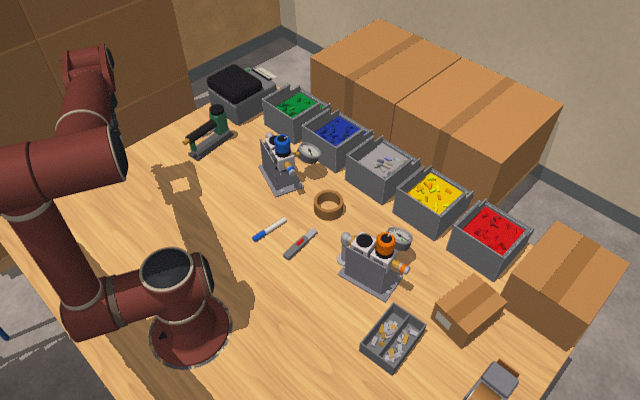

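View pics/top0.png

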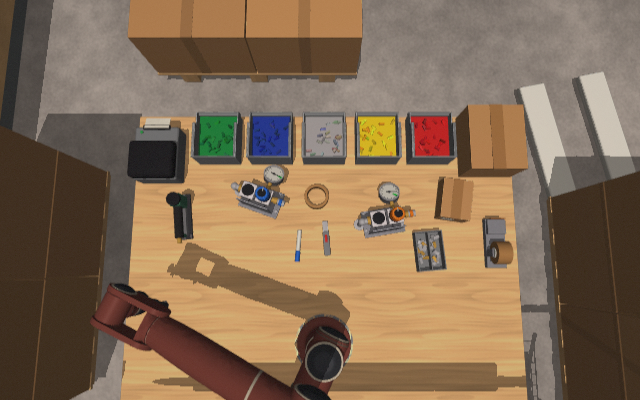

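```bash
python3 - <<'E'
from h import *
p=imaging.get_image('top'); save(p,'top1.png',(350,170,430,245),8)
q=imaging.get_image('side'); save(q,'side1.png',(330,210,425,305),6)
for pp,c in ((p,(380,195,425,230)),(q,(365,225,415,280))):
    hsv=cv2.cvtColor(pp['color'],cv2.COLOR_RGB2HSV)
    m=(hsv[...,0]>5)&(hsv[...,0]<20)&(hsv[...,1]>200)
    mm=np.zeros_like(m); mm[c[1]:c[3],c[0]:c[2]]=m[c[1]:c[3],c[0]:c[2]]
    ys,xs=np.nonzero(mm)
    P=np.array([px2w(pp,(x,y),pp['depth'][y,x]) for x,y in zip(xs,ys) if pp['depth'][y,x]>0])
    T=P[(P[:,2]>.198)]
    print(len(P),len(T),T.mean(0),T.min(0),T.max(0), np.median(T[:,2]))
    t=P[(P[:,2]>.203)]; print(t.mean(0),(t.min(0)+t.max(0))/2, t.max(0)-t.min(0))
E
```

```text
96 66 [ 0.49693792 -0.27123997  0.20800232] [ 0.47805835 -0.29838317  0.19854321] [ 0.52230637 -0.24982269  0.21576428] 0.20844294300499144
[ 0.49765286 -0.27216463  0.20901902] [ 0.50018236 -0.27368135  0.20940136] [0.04424802 0.04771731 0.01272584]
297 137 [ 0.48818041 -0.27685142  0.20643408] [ 0.46973222 -0.29796784  0.1985966 ] [ 0.51636419 -0.25064644  0.21271968] 0.2068396591681618
[ 0.49006859 -0.27597136  0.20769391] [ 0.49405788 -0.27394719  0.20786277] [0.04461263 0.04660149 0.00971382]
```

View pics/top1.png

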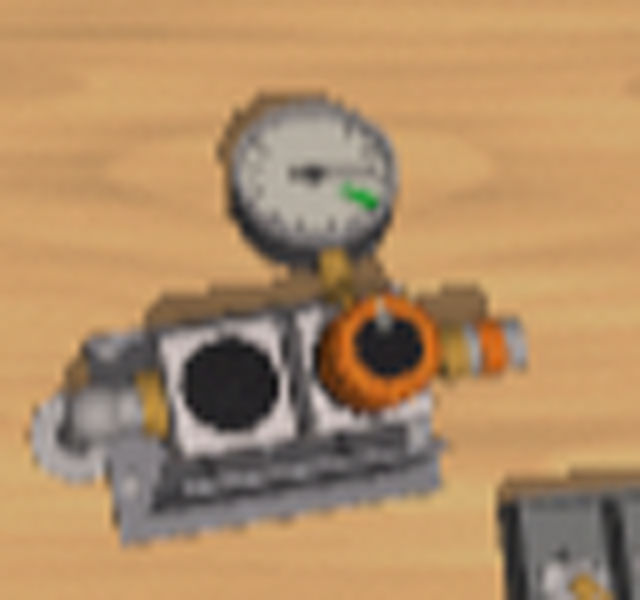

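View pics/side1.png

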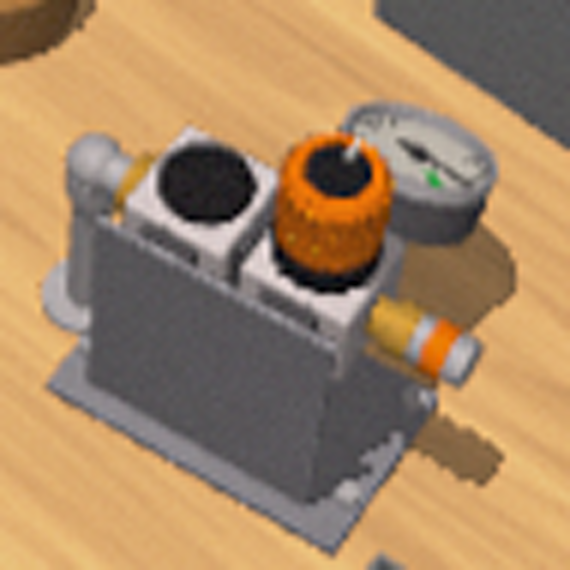

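```bash
cat >> h.py <<'E'
from scipy.spatial.transform import Rotation as Rn
def totool(d): return Rn.from_rotvec(monitor.get_obs()['tool_rot']).as_matrix().T@np.array(d)
E
python3 - <<'E'
from h import *
o=monitor.get_obs(); R=Rn.from_rotvec(o['tool_rot']).as_matrix(); print(R.round(4))
for w in [(.30,.42,.33),(.42,.22,.33)]: print(totool(np.array(w)-o['tool_pos']).round(3))
print(totool(np.array((.49,-.275,.33))-np.array((.42,.22,.33))).round(3))
E
```

```text
[[ 3.077e-01  9.515e-01  0.000e+00]
 [ 9.515e-01 -3.077e-01  1.000e-04]
 [ 1.000e-04 -0.000e+00 -1.000e+00]]
[-0.133  0.156 -0.099]
[-0.286  0.332 -0.099]
[-0.449  0.219 -0.   ]
```

Emit:
step_arm(
  targets=[-0.02,0.024,-0.03,0,-0.04,0.05,-0.05,0,-0.064,0.075,-0.07,0,-0.09,0.105,-0.085,0,-0.11,0.13,-0.095,0,-0.133,0.156,-0.1,0,-0.16,0.185,-0.1,0,-0.185,0.215,-0.1,0,-0.21,0.245,-0.1,0,-0.235,0.275,-0.1,0,-0.26,0.305,-0.1,0,-0.286,0.332,-0.1,0],
  grip=0.085,
)

```text
t: 1.7
tool_pos: [0.421, 0.2186, 0.3316]
tool_rot: [2.54, 1.848, 0.002]
contact_force: [-0.2, 1.0, -0.1]
opening: 0.0849
```

Emit:
step_arm(
  targets=[-0.035,0.017,0,0,-0.07,0.034,0,0,-0.105,0.051,0,0,-0.14,0.068,0,0,-0.175,0.085,0,0,-0.21,0.102,0,0,-0.245,0.12,0,0,-0.28,0.137,0,0,-0.315,0.154,0,0,-0.35,0.171,0,0,-0.385,0.188,0,0,-0.42,0.205,0,0],
)

```text
t: 2.7
tool_pos: [0.4866, -0.2462, 0.3317]
tool_rot: [2.54, 1.847, 0.002]
contact_force: [-0.0, 0.1, 0.4]
opening: 0.085
```

```bash
python3 - <<'E'
from h import *
p=imaging.get_image('wrist'); save(p,'w1.png')
o=monitor.get_obs(); print(o['t'],o['q'].round(3),o['tool_pos'],o['tool_rot'])
R=np.array(p['R']);print(-R.T@np.array(p['t']),R.round(2),p['fov_y'],p['cx'],p['cy'])
for k in ['stapler_grip','stapler_needle_tip','stapler_field_mid']:
    for r in imaging.mark_of(k,p)[:2]: print(k,r)
E
```

```text
2.75 [-0.612 -0.172  1.665 -0.003  1.646 -1.865] [ 0.48656265 -0.25205248  0.33065511] [ 2.54289545  1.83899901 -0.00357029]
[ 0.41012023 -0.22094468  0.47475478] [[ 0.31  0.95  0.  ]
 [ 0.9  -0.29  0.31]
 [ 0.3  -0.1  -0.95]] 65.70646984690485 319.63856246605536 197.23556187633798
stapler_grip {'uv': [296.9, 206.9], 'score': 0.61}
stapler_needle_tip {'uv': [315.4, 259.2], 'score': 0.36}
```

View pics/w1.png

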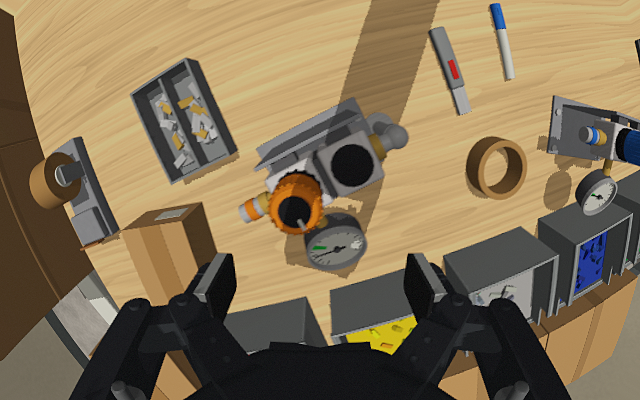

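```bash
cat >> h.py <<'E'
def fish_proj(p,X):
    c=np.asarray(X)@np.array(p['R']).T+np.array(p['t'])
    r=np.linalg.norm(c[...,:2],axis=-1); th=np.arctan2(r,c[...,2])
    k=f(p)*th/np.maximum(r,1e-9)
    return np.stack([p['cx']+c[...,0]*k,p['cy']+c[...,1]*k],-1)
def fish_px(p,u,v,d):
    a=np.array([u-p['cx'],v-p['cy']])/f(p); th=np.hypot(*a)
    c=np.array([*(a/max(th,1e-9)*np.tan(th)),1])*d
    return np.array(p['R']).T@(c-np.array(p['t']))
E
python3 - <<'E'
from h import *
p=imaging.get_image('wrist'); save(p,'w2.png',(230,160,390,280),5)
for uv in [(335,248),(320,240),(350,240),(335,260),(330,232),(294,208),(297,206)]:
    print(uv,fish_px(p,*uv,p['depth'][uv[1],uv[0]]).round(4))
E
```

```text
(335, 248) [ 0.5927 -0.2576  0.1193]
(320, 240) [ 0.5684 -0.27    0.1349]
(350, 240) [ 0.5903 -0.2362  0.1142]
(335, 260) [ 0.6193 -0.2648  0.1024]
(330, 232) [ 0.4103 -0.2197  0.4743]
(294, 208) [ 0.4955 -0.2715  0.2095]
(297, 206) [ 0.4946 -0.2683  0.2093]
```

View pics/w2.png

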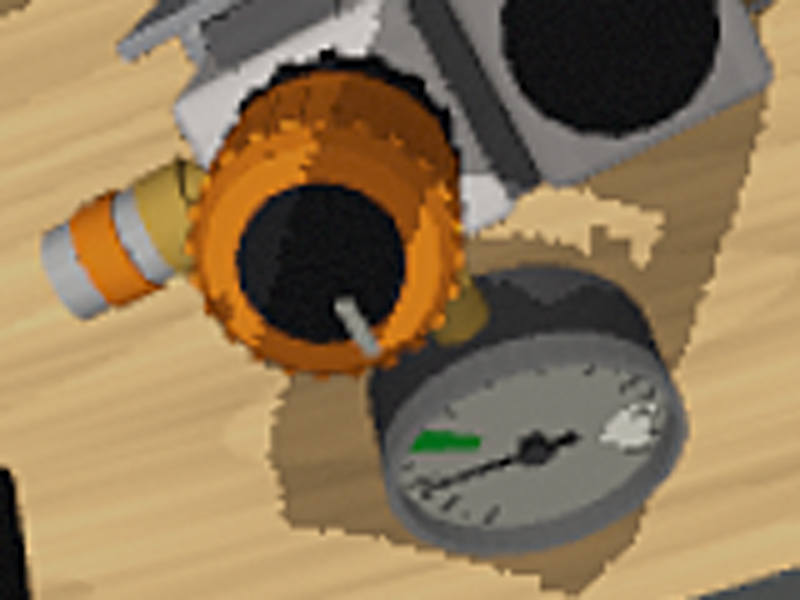

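```bash
cat >> h.py <<'E'
def dial(p,name,c0=(0.592,-0.257,0.119)):
    D=p['depth']; uv=fish_proj(p,np.array(c0)); P=[]
    for v in range(int(uv[1])-18,int(uv[1])+19):
        for u in range(int(uv[0])-30,int(uv[0])+31):
            if D[v,u]>0:
                X=fish_px(p,u,v,D[v,u])
                if np.linalg.norm(X-c0)<.036: P.append(X)
    P=np.array(P)
    for _ in range(3):
        c=P.mean(0); n=np.linalg.svd(P-c)[2][2]; n*=np.sign(n[2])
        P=P[abs((P-c)@n)<.004]
    ex=np.cross(n,[0,0,1.]);ex/=np.linalg.norm(ex); ey=np.cross(n,ex)
    if ey[2]<0: ex,ey=-ex,-ey     # ex right, ey up seen from front
    if np.cross(ex,ey)@n<0: ex=-ex
    s=np.linspace(-.05,.05,560); gx,gy=np.meshgrid(s,-s)
    X=c+gx[...,None]*ex+gy[...,None]*ey
    m=fish_proj(p,X).astype(np.float32)
    im=cv2.remap(p['color'],m[...,0],m[...,1],cv2.INTER_CUBIC)
    cv2.imwrite('pics/'+name,im[:,:,::-1]); print('c',c.round(4),'n',n.round(3),len(P))
    return im
E
python3 - <<'E'
from h import *
p=imaging.get_image('wrist'); dial(p,'d1.png')
E
```

```text
c [ 0.5919 -0.2577  0.116 ] n [0.455 0.079 0.887] 1182
```

View pics/d1.png

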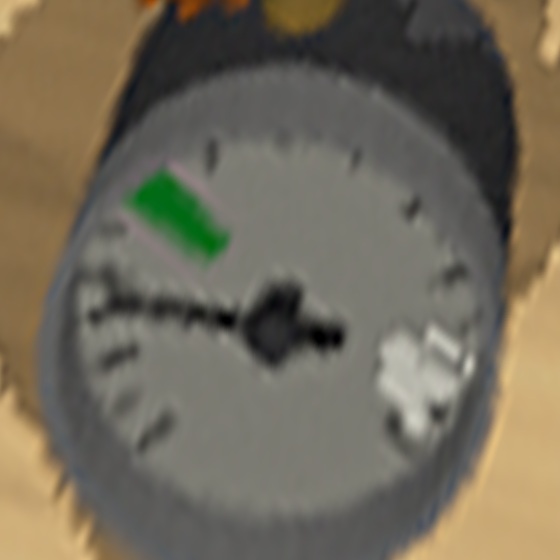

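```bash
python3 - <<'E'
from h import *
for name,fn,c in (('wrist',fish_px,(260,165,335,240)),('top',lambda p,u,v,d:px2w(p,(u,v),d),(380,195,425,230)),('side',lambda p,u,v,d:px2w(p,(u,v),d),(365,215,415,280))):
    p=imaging.get_image(name)
    P=np.array([fn(p,u,v,p['depth'][v,u]) for v in range(c[1],c[3]) for u in range(c[0],c[2]) if p['depth'][v,u]>0])
    z=P[(P[:,2]>.2)&(P[:,2]<.22)]; zt=np.median(z[:,2]); T=P[abs(P[:,2]-zt)<.003]
    (cx,cy),r=cv2.minEnclosingCircle((T[:,:2]*1000).astype(np.float32))
    print(name,len(T),zt.round(4),T.mean(0).round(4),'circ',round(cx,1),round(cy,1),round(r,1))
o=monitor.get_obs(); print(o['tool_pos'],o['tool_rot'],o['contact_force'])
E
```

```text
wrist 1879 0.2085 [ 0.4982 -0.2723  0.2086] circ 499.3 -272.9 24.4
top 20 0.2067 [ 0.4912 -0.2619  0.2067] circ 493.0 -265.9 19.6
side 149 0.2085 [ 0.4952 -0.2727  0.2086] circ 494.6 -273.2 25.7
[ 0.48686996 -0.24298017  0.33193164] [2.53801479e+00 1.84975421e+00 2.14320936e-03] [-0.10258788  0.22164722 -0.64824468]
```

```bash
python3 - <<'E'
from h import *
o=monitor.get_obs(); print(o['t'],o['tool_pos'])
print(totool(np.array((.497,-.2727,.176))-o['tool_pos']).round(4))
E
```

```text
3.15 [ 0.48686996 -0.24298017  0.33193164]
[-0.0253  0.0185  0.1559]
```

Emit:
step_arm(
  targets=[-0.013,0.01,0.01,0,-0.0253,0.0185,0.03,0,-0.0253,0.0185,0.06,0,-0.0253,0.0185,0.09,0,-0.0253,0.0185,0.09,0,-0.0253,0.0185,0.09,0],
)

```text
t: 3.65
tool_pos: [0.4961, -0.2713, 0.2404]
tool_rot: [-2.536, -1.85, -0.0]
contact_force: [1.0, -0.9, 0.6]
opening: 0.085
```

```bash
python3 - <<'E'
from h import *
p=imaging.get_image('wrist'); save(p,'w3.png')
o=monitor.get_obs(); print(o['t'],o['tool_pos'],o['tool_rot'],o['contact_force'])
c=(0,80,639,399)
P=np.array([fish_px(p,u,v,p['depth'][v,u]) for v in range(c[1],c[3]) for u in range(c[0],c[2]) if p['depth'][v,u]>0])
P=P[(abs(P[:,0]-.497)<.032)&(abs(P[:,1]+.273)<.032)]
T=P[abs(P[:,2]-.208)<.003]
(cx,cy),r=cv2.minEnclosingCircle((T[:,:2]*1000).astype(np.float32)); print(len(T),T.mean(0),cx,cy,r)
print(totool(np.array((.497,-.2727,.176))-o['tool_pos']).round(4))
E
```

```text
3.7 [ 0.49715572 -0.27219139  0.24288186] [2.53674936e+00 1.85074245e+00 2.37146403e-03] [ 0.29899816 -0.20747523  0.03628152]
4014 [ 0.49716627 -0.27251607  0.20857752] 499.48760986328125 -273.3813781738281 24.98145866394043
[-0.0006 -0.0001  0.0669]
```

View pics/w3.png

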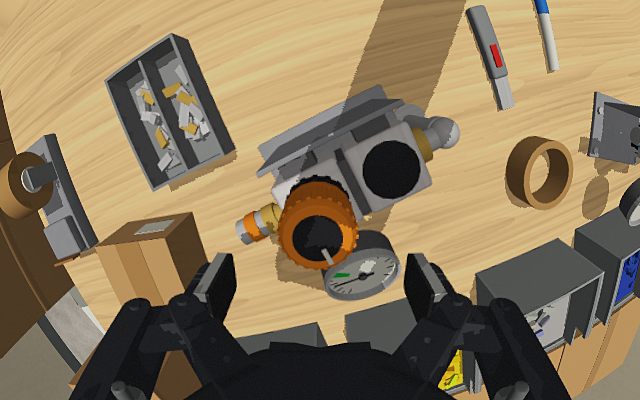

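Emit:
step_arm(
  targets=[0,0.001,0.025,0,0,0.001,0.05,0,0,0.001,0.066,0,0,0.001,0.066,0,0,0.001,0.066,0,0,0.001,0.066,0],
)

```text
t: 4.2
tool_pos: [0.4997, -0.2733, 0.1803]
tool_rot: [2.533, 1.848, 0.005]
contact_force: [-0.2, 0.1, -0.2]
opening: 0.0849
```

Emit:
step_arm(
  targets=[0,0,0,0,0,0,0,0,0,0,0,0,0,0,0,0,0,0,0,0,0,0,0,0,0,0,0,0,0,0,0,0,0,0,0,0,0,0,0,0],
  grip=0.03,
  force=50,
)

```text
t: 5.03
tool_pos: [0.5006, -0.2742, 0.1827]
tool_rot: [2.53, 1.846, 0.006]
contact_force: [-0.9, -0.4, 5.9]
opening: 0.0506
```

```bash
python3 - <<'E'
from h import *
p=imaging.get_image('wrist'); save(p,'w4.png')
for i in range(3):
    o=monitor.get_obs(); print(o['t'],o['tool_pos'],o['tool_rot'],o['contact_force'],o['wrist_torque'],o['opening']); imaging.get_image('side')
E
```

```text
5.0833 [ 0.50057998 -0.27421378  0.18273003] [2.52989101 1.84623908 0.00589799] [-0.985323    0.48840027  5.97850254] [0.02257575 0.14233147 0.04726598] 0.050527704198350655
5.1333 [ 0.50060855 -0.2742126   0.18276306] [2.52982552 1.84627954 0.00595423] [-1.29203937  0.08203175  5.91213923] [ 6.50330228e-05  1.67824376e-01 -2.47654583e-03] 0.050654880009335615
5.1833 [ 0.50059013 -0.274213    0.18273928] [2.52988159 1.84625446 0.00592523] [-0.99750199 -0.97054766  5.67102255] [-0.00167432  0.14828441  0.03882504] 0.0503440124016399
```

View pics/w4.png

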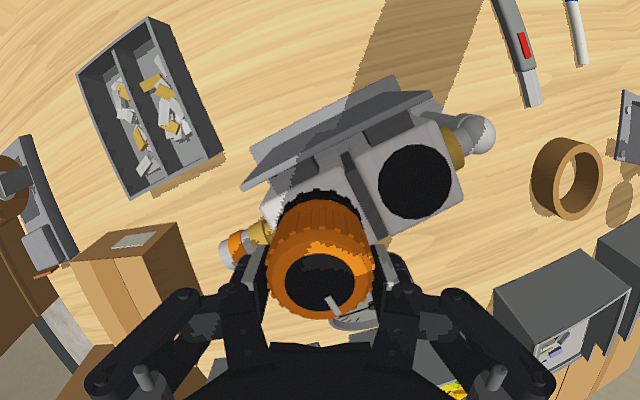

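Emit:
step_arm(
  targets=[0,0,0,0,0,0,0,0,0,0,0,0,0,0,0.003,0,0,0,0.007,0,0,0,0.01,0,0,0,0.01,0,0,0,0.01,0],
  grip=0.08,
)

```text
t: 5.9
tool_pos: [0.5003, -0.274, 0.1719]
tool_rot: [2.531, 1.847, 0.005]
contact_force: [0.0, -0.3, -0.0]
opening: 0.0802
```

Emit:
step_arm(
  targets=[0,0,0,0,0,0,0,0,0,0,0,0,0,0,0,0,0,0,0,0,0,0,0,0,0,0,0,0,0,0,0,0,0,0,0,0],
  grip=0.03,
  force=60,
)

```text
t: 6.65
tool_pos: [0.5004, -0.2742, 0.1724]
tool_rot: [2.531, 1.847, 0.005]
contact_force: [-2.5, -0.4, 4.4]
opening: 0.0508
```

Emit:
step_arm(
  targets=[0,-0.001,-0.003,0,0,-0.001,-0.006,0,0,-0.001,-0.009,0,0,-0.001,-0.01,0,0,-0.001,-0.01,0,0,-0.001,-0.01,0],
)

```text
t: 7.15
tool_pos: [0.5001, -0.2742, 0.1816]
tool_rot: [2.529, 1.845, 0.007]
contact_force: [5.2, -3.9, -5.5]
opening: 0.0507
```

```bash
python3 - <<'E'
from h import *
p=imaging.get_image('side'); save(p,'s5.png',(330,210,425,305),6)
o=monitor.get_obs(); print(o['t'],o['q'],o['tool_pos'],o['tool_rot'],o['contact_force'],o['wrist_torque'],o['opening'])
E
```

```text
7.2 [-6.32400005e-01 -4.91523631e-02  1.79908197e+00  1.14776890e-03
  1.37979764e+00 -1.89344265e+00] [ 0.50014713 -0.27412607  0.1815662 ] [2.52885892 1.84543894 0.00731126] [ 5.04921401 -3.09810554 -4.56988478] [-0.53646837 -0.84089724 -0.0094732 ] 0.05046733383456235
```

View pics/s5.png

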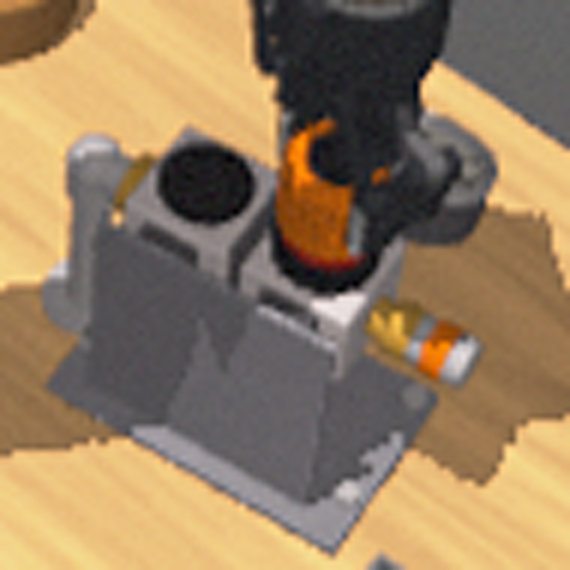

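The red band shows and the tool rose 9 mm, so the knob is up. I'll turn it clockwise in stages.

Emit:
step_arm(
  targets=[0,0,0,0.1,0,0,0,0.2,0,0,0,0.3,0,0,0,0.4,0,0,0,0.5236,0,0,0,0.5236,0,0,0,0.5236],
)

```text
t: 7.78
tool_pos: [0.5001, -0.2744, 0.1815]
tool_rot: [2.92, 1.132, 0.011]
contact_force: [-0.5, -2.8, -0.2]
opening: 0.0505
```

```bash
python3 - <<'E'
from h import *
p=imaging.get_image('side'); 
o=monitor.get_obs(); print(o['t'],o['q'],o['tool_pos'],o['tool_rot'],o['contact_force'],o['wrist_torque'],o['opening'])
R=Rn.from_rotvec(o['tool_rot']).as_matrix(); print('yaw',np.arctan2(R[1,0],R[0,0]))
R=Rn.from_rotvec([2.52885892,1.84543894,0.00731126]).as_matrix(); print('yaw0',np.arctan2(R[1,0],R[0,0]))
R=Rn.from_rotvec([2.531,1.847,.005]).as_matrix(); print('yawgrip',np.arctan2(R[1,0],R[0,0]))
E
```

```text
7.8333 [-6.32598425e-01 -4.90694383e-02  1.79913866e+00  6.37005548e-04
  1.37925733e+00 -1.37244173e+00] [ 0.50010578 -0.27440869  0.18148775] [2.91980493 1.13202439 0.01116272] [ 0.21009187 -2.28119746 -0.84357395] [-0.54097095 -0.0368863  -0.09640244] 0.05044333783971772
yaw 0.7397439164734289
yaw0 1.2608158115237786
yawgrip 1.2608207070282293
```

Emit:
step_arm(
  targets=[0,0,0,0.1,0,0,0,0.2,0,0,0,0.3,0,0,0,0.4,0,0,0,0.5,0,0,0,0.6,0,0,0,0.7,0,0,0,0.8,0,0,0,0.9,0,0,0,1.0,0,0,0,1.1,0,0,0,1.2],
)

```text
t: 8.83
tool_pos: [0.4995, -0.2744, 0.1815]
tool_rot: [3.054, -0.718, 0.015]
contact_force: [-0.8, -2.2, 0.4]
opening: 0.0502
```

```bash
python3 - <<'E'
from h import *
p=imaging.get_image('wrist'); save(p,'w6.png')
o=monitor.get_obs(); print(o['t'],o['q'],o['tool_pos'],o['contact_force'],o['wrist_torque'],o['opening'])
R=Rn.from_rotvec(o['tool_rot']).as_matrix(); y=np.arctan2(R[1,0],R[0,0]); print('turned',1.2608-y,'left',3.6652-(1.2608-y))
E
```

```text
8.8833 [-6.32760007e-01 -4.92056536e-02  1.79928748e+00 -3.68845161e-04
  1.38066756e+00 -1.66936604e-01] [ 0.49952869 -0.27444109  0.18147292] [-0.97413171 -2.03541005  0.79272863] [-0.36294086  0.56945194 -0.12171566] 0.05053187742256785
turned 1.7265441790499425 left 1.9386558209500575
```

View pics/w6.png

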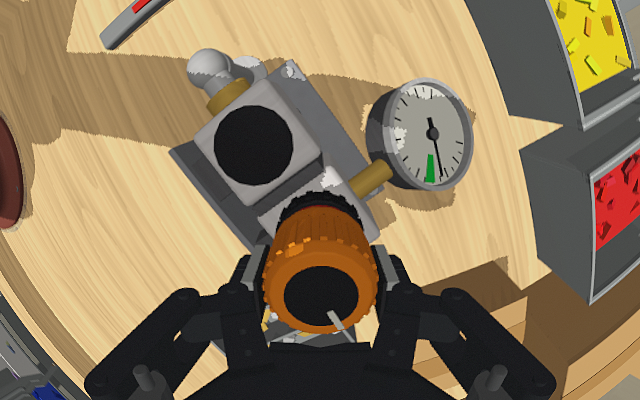

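```bash
python3 - <<'E'
from h import *
p=imaging.get_image('wrist'); dial(p,'d6.png',c0=(0.592,-0.257,0.117))
E
```

```text
c [ 0.5929 -0.2575  0.1151] n [0.428 0.071 0.901] 2094
```

View pics/d6.png

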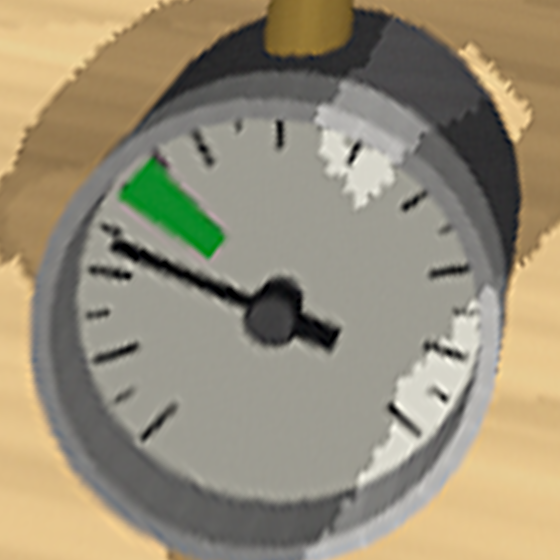

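Emit:
step_arm(
  targets=[0,0,0,0.1,0,0,0,0.2,0,0,0,0.3,0,0,0,0.4,0,0,0,0.5,0,0,0,0.6,0,0,0,0.7,0,0,0,0.8,0,0,0,0.9,0,0,0,1.0,0,0,0,1.1,0,0,0,1.2],
)

```text
t: 9.93
tool_pos: [0.4993, -0.274, 0.1815]
tool_rot: [-2.121, 2.315, -0.015]
contact_force: [-1.3, -1.4, 1.4]
opening: 0.0508
```

Emit:
step_arm(
  targets=[0,0,0,0.1,0,0,0,0.2,0,0,0,0.3,0,0,0,0.4,0,0,0,0.5,0,0,0,0.6,0,0,0,0.7,0,0,0,0.735,0,0,0,0.735],
)

```text
t: 10.68
tool_pos: [0.4994, -0.2737, 0.1815]
tool_rot: [-1.151, 2.917, -0.012]
contact_force: [0.6, -1.1, 0.9]
opening: 0.0506
```

```bash
python3 - <<'E'
from h import *
p=imaging.get_image('wrist'); save(p,'w7.png')
o=monitor.get_obs(); print(o['t'],o['q'],o['tool_pos'],o['contact_force'],o['wrist_torque'],o['opening'])
R=Rn.from_rotvec(o['tool_rot']).as_matrix(); y=np.arctan2(R[1,0],R[0,0]); a=(1.2608-y)%(2*np.pi);print('turned',a,'left',3.6652-a)
E
```

```text
10.7333 [-6.32431415e-01 -4.93907301e-02  1.79942483e+00  8.87885995e-04
  1.38224907e+00  1.75701161e+00] [ 0.49942126 -0.27370441  0.18149263] [-0.25271538 -1.36989923 -0.05628609] [-0.09714133  0.15404303 -0.07895439] 0.050770897096866975
turned 3.650393777856687 left 0.014806222143313175
```

View pics/w7.png

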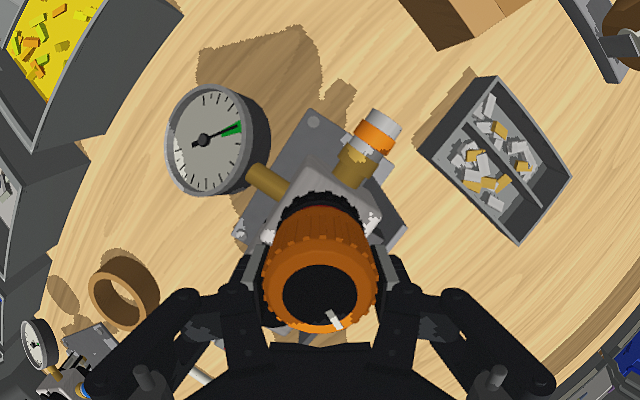

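Emit:
step_arm(
  targets=[0,0,0,0.015,0,0,0.003,0.015,0,0,0.006,0.015,0,0,0.009,0.015,0,0,0.011,0.015,0,0,0.012,0.015,0,0,0.012,0.015,0,0,0.012,0.015],
)

```text
t: 11.4
tool_pos: [0.4996, -0.2739, 0.1722]
tool_rot: [-1.131, 2.925, -0.012]
contact_force: [-6.6, 2.8, 14.4]
opening: 0.0506
```

```bash
python3 - <<'E'
from h import *
p=imaging.get_image('wrist'); save(p,'w8.png',(130,60,400,340),2)
o=monitor.get_obs(); print(o['t'],o['tool_pos'],o['contact_force'],o['wrist_torque'],o['opening'])
R=Rn.from_rotvec(o['tool_rot']).as_matrix(); y=np.arctan2(R[1,0],R[0,0]); a=(1.2608-y)%(2*np.pi);print('turned',a,'left',3.6652-a)
E
```

```text
11.45 [ 0.49962622 -0.27386457  0.17223291] [-6.76978581  2.48652646 13.78099689] [0.63324044 1.31077443 0.1035357 ] 0.05090275964520082
turned 3.664446522375896 left 0.0007534776241038266
```

View pics/w8.png

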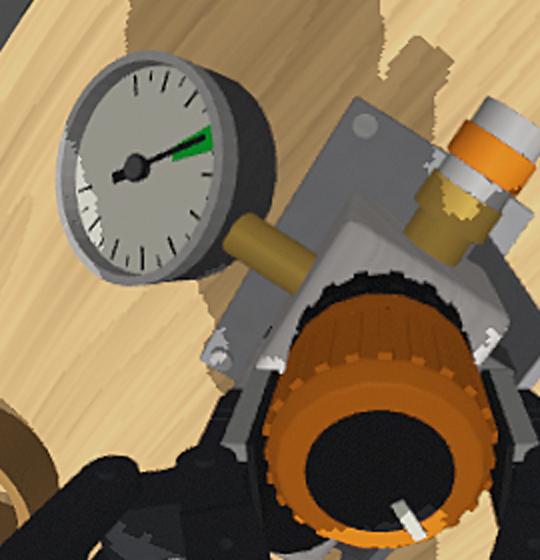

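Emit:
step_arm(
  targets=[0,0,0.001,0,0,0,0.001,0,0,0,0.001,0,0,0,0.001,0,0,0,0.001,0,0,0,0.001,0,0,0,0.001,0,0,0,0.001,0],
  grip=0.085,
)

```text
t: 12.12
tool_pos: [0.4996, -0.2738, 0.1711]
tool_rot: [-1.131, 2.925, -0.012]
contact_force: [0.6, -0.0, 0.1]
opening: 0.0849
```

Emit:
step_arm(
  targets=[0,0,-0.02,0,0,0,-0.04,0,0,0,-0.07,0,0,0,-0.1,0,0,0,-0.13,0,0,0,-0.15,0,0,0,-0.15,0,0,0,-0.15,0,0,0,-0.15,0],
)

```text
t: 12.87
tool_pos: [0.498, -0.2728, 0.3195]
tool_rot: [-1.131, 2.926, -0.009]
contact_force: [0.2, 0.2, 0.0]
opening: 0.0851
```

```bash
python3 - <<'E'
from h import *
p=imaging.get_image('wrist'); save(p,'w9.png',(150,40,470,280),2.5)
dial(p,'d9.png',c0=(0.592,-0.257,0.117))
o=monitor.get_obs(); print(o['t'],o['tool_pos'],o['contact_force'],o['opening'])
D=p['depth']
P=np.array([fish_px(p,u,v,D[v,u]) for v in range(60,330) for u in range(150,480) if D[v,u]>0])
T=P[(np.hypot(P[:,0]-.498,P[:,1]+.273)<.022)&(P[:,2]>.19)]; print('top z',np.median(T[:,2]),len(T))
q=imaging.get_image('side'); save(q,'s9.png',(330,210,425,305),6)
E
```

```text
c [ 0.5926 -0.2567  0.1155] n [0.432 0.081 0.898] 1561
12.9167 [ 0.49781774 -0.27264131  0.31872022] [ 0.60850191  0.94734804 -0.13773505] 0.08488171354889124
top z 0.20894629794512679 1911
```

View pics/w9.png

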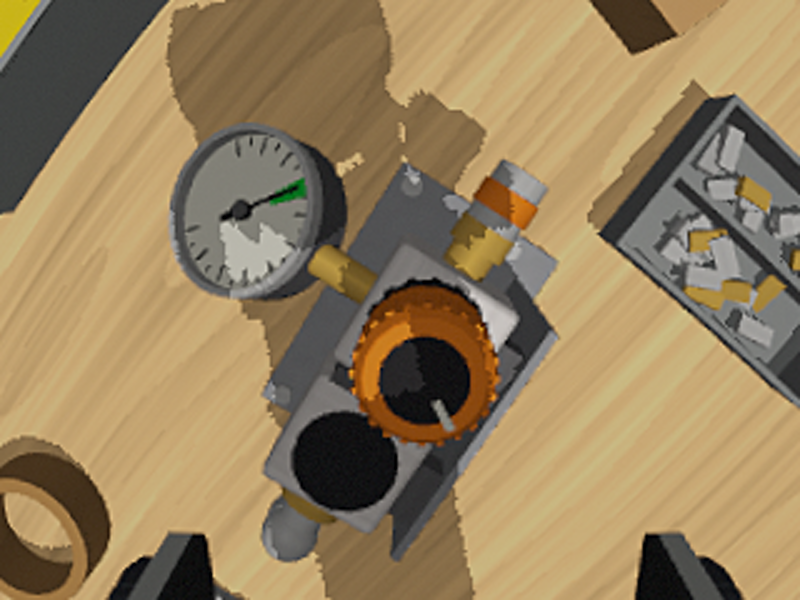

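View pics/d9.png

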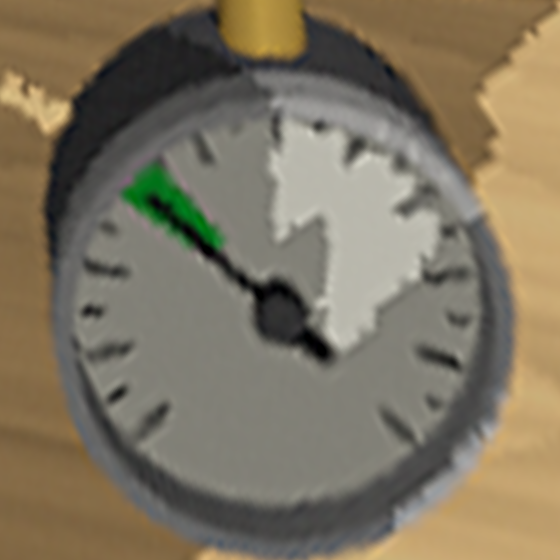

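View pics/s9.png

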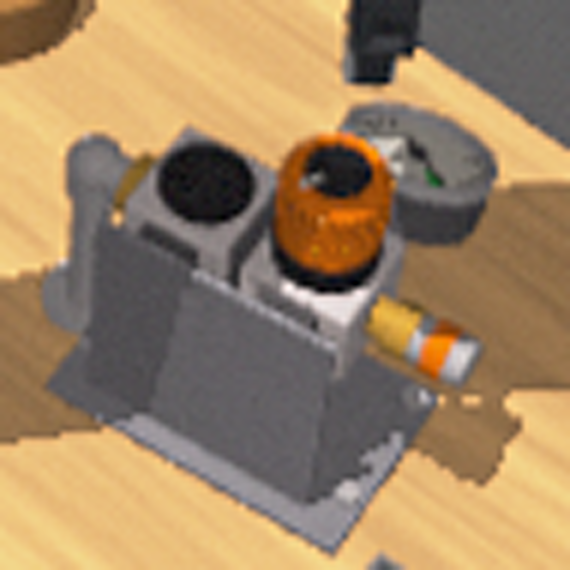

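```bash
python3 - <<'E'
from h import *
for i in range(2):
    p=imaging.get_image('side'); D=p['depth']
    P=np.array([px2w(p,(u,v),D[v,u]) for v in range(215,280) for u in range(365,415) if D[v,u]>0])
    z=P[(P[:,2]>.2)&(P[:,2]<.22)]; print('side',np.median(z[:,2]))
    p=imaging.get_image('wrist'); D=p['depth']
    P=np.array([fish_px(p,u,v,D[v,u]) for v in range(60,330) for u in range(150,480) if D[v,u]>0])
    z=P[(P[:,2]>.2)&(P[:,2]<.22)]; print('wrist',np.median(z[:,2]))
E
```

```text
side 0.20864404297432954
wrist 0.20859851959310388
side 0.20789033079040986
wrist 0.20859672104290547
```

Same knob height as at the start (208.5 mm), so it is home. The gripper is open and clear, and I'm handing in the job.

```bash
python3 - <<'E'
from h import *
print(ticket.finish_job())
E
```

```text
the job is handed in; nothing more can be done
None
```

The stapler's air is turned up: the orange knob was unlocked, turned into the green and locked home, and the job was handed in at about 13 s. I gripped the knob, pulled it up 9 mm until the red band showed, turned it 210° clockwise and pushed it back down. Then I let go and raised the open gripper about 150 mm.

**Last checks:**
- **Needle:** it stands in the middle of the green field, at about 1.49 rad (3.2 bar). The field's middle measured about 1.48–1.50 rad.
- **Knob height:** its top measures 208.6 mm, against 208.5 mm before I touched it. Single readings ranged from 207.9 to 208.9 mm. No red band shows.
- **Forces:** the highest force reading was about 15 N, while pushing the knob down.
- **Rest of the bench:** the arm never went near the blue-knob station or the loose items, though I did not measure them again at the end.

None of the final checks failed. My first reading of the field, from a slanted view of the dial, gave a turn of about 275–290°. I corrected it using the tick marks, and later pictures confirmed 210°. I also re-gripped the knob once, about 10 mm lower, before lifting.

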